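Hang the tool caddy on the cleat rail

TASK

Hang the green tool caddy on the aluminium cleat rail of the plywood rack: tip its top towards the board so that its top edge goes up behind the rail's front lip, bring the angled strip on its back over the cleat near the middle of the rail, let the bottom swing in and lower the caddy until it hangs fully home, plumb and flat against the board, and let go. The rail is only light metal: feel your way in gently, without driving or dropping the caddy into it, and leave the tools and things lying around where they are.

Things in the scene. Friction and masses are not known exactly. Their poses are not given: they have to be found in the camera images.
- caddy: green steel tool caddy to hang, about 0.55 kg, standing upright: open bin 110 deep, 130 wide (y), 48 high, with a back plate and a carrying bar. Origin on its underside straight below the bar's middle; x points to its back (rack side), z up. Back plate x 55 to 60 mm, z 0 to 158. Wooden spacer at the foot of the back: x 60 to 80, z 0 to 18. Hung home its x axis lies along the rack's
- caddy_bar (a point): middle of the caddy's wooden carrying bar, the place to grip: 18 mm thick (caddy x), 30 high, 122 long (y), between two uprights 32 wide; 205 mm above the caddy's origin, axes as the caddy's
- caddy_top (a point): middle of the top edge of the caddy's back plate (5 mm thick, 130 wide), 57.5 mm behind and 158 above the caddy's origin; this edge goes up behind the rail's lip and, hung home, stays 8 mm above the lip's lower edge
- caddy_strip (a point): lower tip of the 4 mm thick angled strip (124 long) on the caddy's back, 73 mm behind and 84 above its origin. The strip's lower face slopes 45 degrees, from here up and forwards to the plate at 60 behind, 97 above; it comes to lie on the cleat
- rack: plywood board 250 mm wide, 262 high, fixed to the bench, foot 8 high reaching 14 in front. Origin on the bench below the front face of the rail's back plate (x = 0), mid width; x points into the board, z up. The board's face is at x 3 mm. The rail, y -110 to 110, is clamped in slots at an unknown 0 to 20 mm above its lowest setting: find it by touch or sight. Hung home, the caddy's origin is at x -77
- cleat_low (a point): root of the cleat if the rail were at its lowest setting, 130 mm above the bench, at the back plate's face (rack x 0); really it is 0 to 20 mm higher. The cleat is a 4 mm flange; its upper face rises 45 degrees from the root to 14 mm in front and 14 above. Hung home, the caddy's origin is 80 mm below the real root
- lip_low (a point): middle of the lip's lower edge if the rail were at its lowest setting, 200 mm above the bench; really 0 to 20 mm higher, together with the cleat. The lip is 5 mm thick (rack x -31 to -36) and hangs from a roof whose underside is 34 mm above this edge, its top 38. The caddy passes only with its top tipped some 10 to 20 degrees to the board; upright it will not go in
- spanner_13: steel spanner, 27 x 177 x 9 mm, lying on the bench in front of the rack; leave alone. Origin on its underside, mid length
- tape_measure: yellow tape measure, 62 x 73 x 38 mm, lying on the bench right of the rack; leave alone. Origin on its underside, mid case
- glue_bottle: brown bottle with blue cap, 47 across, 88 mm high, standing on the bench behind the caddy; leave alone. Origin in the middle of its underside

How it is judged (in metres and radians):
At the end, for the whole second after the job is handed in: The caddy hangs on the rail, released and at rest: depth within 4 mm of home, its middle within 45 mm of the rail's middle, off the bench at the rail's height, upright within 0.05 rad and square to the board within 0.06 rad (x of caddy in the frame of rack between -0.081 and -0.073 m and y of caddy in the frame of rack between -0.045 and 0.045 m and z of caddy in the frame of rack between 0.045 and 0.074 m and angle between caddy's own z axis and vertical below 0.05 rad and angle between the x axis of caddy and the x axis of rack, either way round below 0.06 rad and contact force between caddy and rack above 1 N and linear speed of caddy below 0.02 m/s); the robot touches nothing.
It fails at once if the caddy is pressed or knocked against the rack with more than 35 N (contact force between caddy and rack above 35 N).
It fails at once if one of the loose things on the bench (spanner, tape measure, bottle) is shoved more than 20 mm (distance of any of spanner_13, tape_measure, glue_bottle from where it was at the start of the episode above 0.02 m).
It also fails if it takes over 58 s, if anything falls off the work surface, if the arm or the gripper's body presses on something with over 40 N, if the wrist force passes 120 N, or if a joint passes its speed limit or range.

ROBOT

A 6-joint arm with a two-finger parallel gripper is mounted at the origin on the work surface; the furniture and walls round the work are solid. World frame = base frame: x ahead of the robot, y to its left, z up, the work surface at z = 0. Lengths are in m, angles in degrees, forces in N, time in s.
With the tool pointing down it reaches from about 0.375 to 0.75 m from the base axis. Payload 9 kg.
Tool frame: the origin (TCP) lies midway between the tips of the shut fingers; the grasp point (between the pads) lies robot.tcp_to_grasp behind it (robot.tcp_to_grasp is the distance from the TCP to the grasp point, in m); z points along the fingers, y is the direction in which the jaws open and shut (so a half turn about z gives the same grasp; the last joint's range is limited). The gripper opens to 85 mm and grips with 20 to 120 N. Pads are 22 mm wide; open, the fingers measure 114 mm over their backs; the gripper's body (76 mm by 85 mm) begins 54 mm behind the grasp point. The pads swing forward as they close: fully open they stand 13 mm farther back than shut.
Start: joints at [58.23, 5.964, 5.575, 89.605, 0, 77.527], TCP at [0.198, 0.566, 0.231] pointing down, gripper open.
Joint ranges: [-171.21, 171.21], [-48.23, 106.86], [-62.78, 66.21], [-105.2, 120.99], [-86.42, 89.51], [-180, 180]. Speed limits (degrees/s): [127.2, 127.2, 147.25, 180, 180, 180].

INTERFACE

Orientations are given as a 3x3 rotation matrix whose columns are the frame's x, y, z axes.
In Python, from bench import sensors, vision, robot gives the robot as it stands.
- The arm moves only by the tool step_arm, never from a script. Its argument "plan" is a list of rows, each a list of 7 numbers: the turn, a rotation vector about the tool's x, y, z in rad, then the shift along the tool's x, y, z in mm, then the closure in counts, from 0 (fully open) to 255 (shut). A call has 1 to 12 rows; each row shifts and turns the pose as measured when the row begins, along the tool's axes as they then stand; what a row does not reach is not made up. A row lasts 1/8 s, in which the tool goes at most 62.5 mm and 10.7 degrees, less where a joint would pass 70% of its speed; a pose out of reach is approached as far as the arm can. A call is refused whole if a number of a shift passes 62.5 or a number of a turn 0.188, either way. A call with a gripper value outside its range is refused whole. The fingers move at their own pace and stop on an object; "force" is the grip in N (left out, the last holds). Time passes only in rows, so rows that do not move let the fingers close. It gives the time, the measured TCP pose, the force and the opening at its end, in the units of the state.
- sensors.get_state(): the state, without advancing time (a new reading comes with each control period).
- vision.read_camera(name): name is "scene" or "top" or "wrist"; returns a dict with "img" (400x640x3 uint8, red, green, blue), "mtx" (3x3 intrinsics, pixels), "distortion" ([k1, k2, p1, p2, k3] as OpenCV has them; the pictures are not rectified), "R" (3x3) and "t" (3): a world point X has camera coordinates R X + t; the wrist camera has in their place "hand_eye" (4x4, takes a point from camera to tool coordinates, whose origin is the TCP and whose axes are the flange's). Camera axes: x right, y down, z forward; pixel columns grow to the right and rows downward; lengths in m; the calibration is good to about 2 mm. A picture is of the moment at which its call begins: read the wrist's pose just before it. There is no depth.
- robot.close_job(): hands the job in, once; it reports no verdict.
The state is a dict: "time": time; "q": joint angles; "qvel": joint speeds; "effort": joint torques, N m; "tool_pos": TCP position; "ee_rot": TCP orientation; "contact_force": force on the tool from outside, world axes, zero at the start; "torque": the same for the moment, N m; "grip_width": finger opening in m.
Only numpy, scipy, OpenCV 4.12 (cv2) and the standard library are available. Lean on these libraries where they do the work, as an engineer would, in place of code of your own. Each camera call takes 0.05 s, during which the arm holds its last target. There are 200 camera calls.

## Working session

There is one attempt and no reset: what is moved stays moved. The work goes in short steps, Python scripts to look and compute and a tool call to move; the robot and the scene stay as the last step left them, time stands still between calls to the robot, and variables do not carry over. Pictures are saved under pics/ and viewed, about 8 in all and at most 12, crops included, and the job is handed in when it is done.

Besides the shell and the picture viewer there is one more tool, called after "Call:" by a JSON object that holds its "name" and its "arguments". step_arm: Moves the arm, as the interface text tells. Its arguments: {"type":"object","properties":{"plan":{"type":"array"},"force":{"type":"number"}},"required":["plan"]}

```bash
ls; mkdir -p pics; cat > h.py <<'E'
import numpy as np, cv2, json
from bench import sensors, vision, robot
def snap(n,f):
    s=sensors.get_state(); c=vision.read_camera(n); cv2.imwrite('pics/'+f+'.png',c['img'][:,:,::-1])
    if n=='wrist':
        H=np.array(c['hand_eye']); T=np.eye(4); T[:3,:3]=np.array(s['ee_rot']); T[:3,3]=s['tool_pos']
        W=np.linalg.inv(T@H); c['R']=W[:3,:3]; c['t']=W[:3,3]
    c={k:np.array(c[k]) for k in ('img','mtx','distortion','R','t')}
    np.savez('pics/'+f+'.npz',**c); return c
def load(f): return dict(np.load('pics/'+f+'.npz'))
def ray(c,uv):
    p=cv2.undistortPoints(np.array([[uv]],float),c['mtx'],c['distortion'])[0,0]
    d=c['R'].T@np.array([p[0],p[1],1]); o=-c['R'].T@c['t']; return o,d/np.linalg.norm(d)
def onz(c,uv,z): o,d=ray(c,uv); return o+d*(z-o[2])/d[2]
def onplane(c,uv,p,n): o,d=ray(c,uv); return o+d*(np.dot(np.array(p)-o,n)/np.dot(d,n))
def tri(L):
    A=np.zeros((3,3));b=np.zeros(3)
    for c,uv in L:
        o,d=ray(c,uv);P=np.eye(3)-np.outer(d,d);A+=P;b+=P@o
    x=np.linalg.solve(A,b); return x
def proj(c,X): return cv2.projectPoints(np.array(X,float).reshape(-1,3),cv2.Rodrigues(c['R'])[0],c['t'],c['mtx'],c['distortion'])[0][:,0]
E
python3 - <<'E'
from h import *
np.set_printoptions(precision=4,suppress=True)
s=sensors.get_state(); print(s, robot.tcp_to_grasp)
for n in('scene','top','wrist'):
    c=snap(n,n+'0'); print(n,c['mtx'].ravel(),c['distortion'],-c['R'].T@c['t'])
a=[cv2.imread('pics/%s0.png'%n) for n in('scene','top')]
E
```

```text
pics
{'time': 0.0, 'q': array([58.2312,  5.999 ,  5.5269, 89.6061,  0.0012, 77.5254]), 'qvel': array([-0.0143,  0.0322,  0.0105, -0.0542,  0.1142,  0.0689]), 'effort': array([ -0.0011, -55.6937,  50.3645,   0.0173,  -0.0001,   0.    ]), 'tool_pos': array([0.1981, 0.566 , 0.2305]), 'ee_rot': array([[-0.9438,  0.3304, -0.0007],
       [ 0.3304,  0.9438, -0.0011],
       [ 0.0003, -0.0013, -1.    ]]), 'contact_force': array([-0.3537, -0.9469,  0.3582]), 'torque': array([ 0.0216,  0.0224, -0.0237]), 'grip_width': 0.08530924498164653} 0.0187
scene [508.9503   0.     313.8664   0.     508.9503 209.2708   0.       0.
   1.    ] [-0.0487  0.      0.      0.      0.    ] [-0.1127 -0.492   0.9594]
top [501.2994   0.     324.6536   0.     501.2994 198.7219   0.       0.
   1.    ] [0.0454 0.     0.     0.     0.    ] [ 0.4005 -0.0814  1.3582]
wrist [277.1018   0.     317.9539   0.     277.1018 195.4307   0.       0.
   1.    ] [-0.0404  0.      0.      0.      0.    ] [0.1354 0.5876 0.3729]
```

View pics/scene0.png

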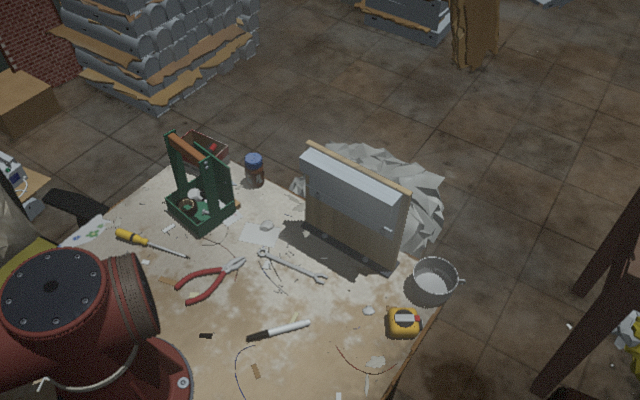

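View pics/top0.png

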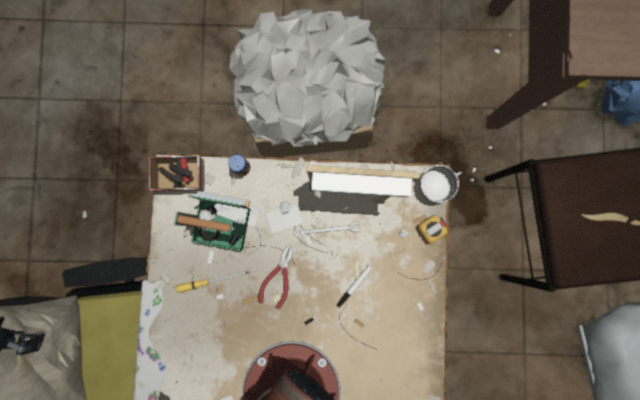

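The scene view shows the caddy at about (200,185), the rack with its rail at (358,205), the spanner at (292,267) and the tape at (404,321). In the top view the bar runs (178,218)-(230,232), the rail's roof is at (361,183) and the bottle at (238,165). I'll enlarge both.

```bash
python3 - <<'E'
from h import *
s=cv2.imread('pics/scene0.png'); t=cv2.imread('pics/top0.png')
a=cv2.resize(s[120:280,150:430],None,fx=2.85,fy=2.85,interpolation=cv2.INTER_CUBIC)[:, :798]
cv2.imwrite('pics/sc.png',a)
b=cv2.resize(t[150:260,165:465],None,fx=2.66,fy=2.66,interpolation=cv2.INTER_CUBIC)
cv2.imwrite('pics/tc.png',b)
# bar mask in top
for f,im in(('scene0',s),('top0',t)):
    h=cv2.cvtColor(im,cv2.COLOR_BGR2HSV)
    m=cv2.inRange(h,(5,110,60),(16,255,255)); 
    n,l,st,ce=cv2.connectedComponentsWithStats(m)
    for i in range(1,n):
        if st[i,4]>60:
            q=np.argwhere(l==i)[:,::-1].astype(np.float32); print(f,'orange',st[i],cv2.minAreaRect(q))
    m=cv2.inRange(h,(0,0,195),(180,30,255)); n,l,st,ce=cv2.connectedComponentsWithStats(m)
    for i in range(1,n):
        if st[i,4]>400:
            q=np.argwhere(l==i)[:,::-1].astype(np.float32); print(f,'white',st[i],cv2.minAreaRect(q),cv2.boxPoints(cv2.minAreaRect(q)).round(1).tolist())
E
```

```text
scene0 orange [168 133  37  28 290] ((185.54229736328125, 146.58847045898438), (41.923370361328125, 8.507462501525879), 37.87498474121094)
top0 orange [465 192  18  19 132] ((474.58001708984375, 203.05999755859375), (17.400001525878906, 17.399999618530273), 36.86989974975586)
top0 orange [178 215  52  16 367] ((203.10012817382812, 223.113525390625), (51.969993591308594, 8.365124702453613), 10.713123321533203)
top0 white [ 204  158  197  121 8125] ((294.8406677246094, 211.11875915527344), (207.58340454101562, 98.59526824951172), 20.828556060791016) [[180.3000030517578, 220.3000030517578], [215.39999389648438, 128.10000610351562], [409.3999938964844, 201.89999389648438], [374.29998779296875, 294.1000061035156]]
top0 white [ 312  172  110   36 1814] ((367.6756286621094, 184.5586700439453), (112.02300262451172, 26.893407821655273), 9.727578163146973) [[310.20001220703125, 188.3000030517578], [314.70001220703125, 161.8000030517578], [425.20001220703125, 180.8000030517578], [420.6000061035156, 207.3000030517578]]
top0 white [422 172  27  28 590] ((434.75006103515625, 185.25003051757812), (28.284271240234375, 24.748737335205078), 45.0) [[416.0, 184.0], [433.5, 166.5], [453.5, 186.5], [436.0, 204.0]]
top0 white [155 195  43  30 701] ((175.97755432128906, 209.55113220214844), (28.364566802978516, 42.84647750854492), 87.1375961303711) [[153.89999389648438, 196.5], [196.6999969482422, 194.3000030517578], [198.10000610351562, 222.60000610351562], [155.3000030517578, 224.8000030517578]]
```

View pics/sc.png

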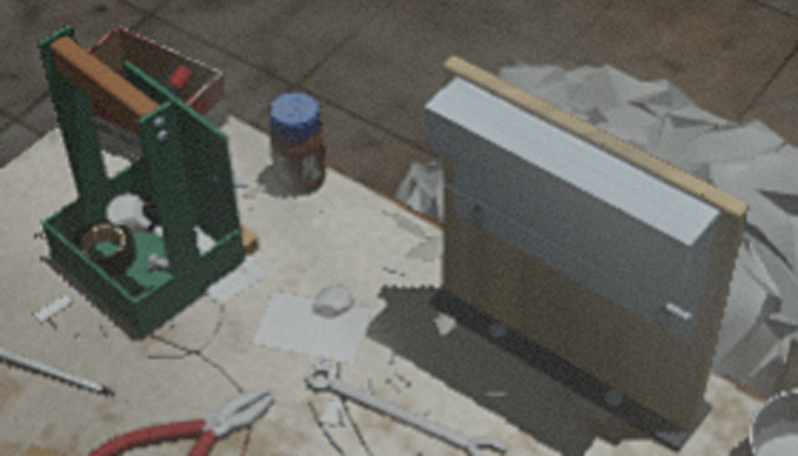

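View pics/tc.png

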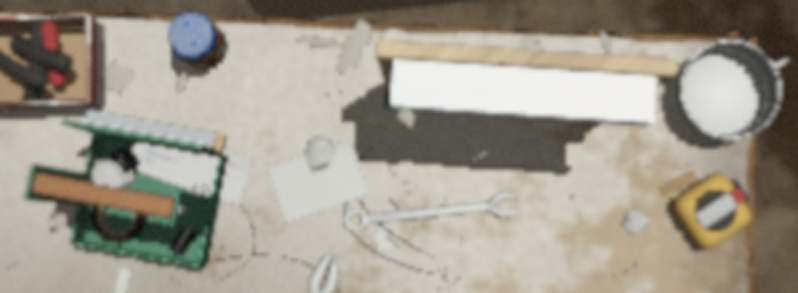

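```bash
python3 - <<'E'
from h import *
np.set_printoptions(precision=4,suppress=True)
S,T=load('scene0'),load('top0')
s=lambda u,v:(150+u/2.85,120+v/2.85)
t=lambda u,v:(165+u/2.66,150+v/2.66)
for n,a,b in(('LF',(428,107),(390,106)),('RF',(690,245),(654,123)),('RB',(718,210),(658,76)),('LB',(452,80),(392,60)),
  ('boardLB',(447,58),(380,41)),('boardRF',(742,213),(677,75)),('barA',(52,40),(33,170)),('barB',(160,105),(175,197)),('barBf',(150,117),(172,215)),('barAf',(50,50),(30,193))):
    X=tri([(S,s(*a)),(T,t(*b))]); print(n,X,'resid px',proj(S,X)[0]-s(*a),proj(T,X)[0]-t(*b))
r=cv2.boxPoints(((203.1,223.1),(52,8.37),10.7)); print([onz(T,p,.22) for p in r], onz(T,(203.1,223.1),.22))
# foot front corners on plane z=.008
for a in((432,297),(685,443)): print('foot',onz(S,s(*a),.008))
# bin corners z=.048 
for a in((45,228),(135,298),(245,240)): print('bin',onz(S,s(*a),.048))
print('spanner',onz(S,s(318,375),.005),onz(S,s(495,447),.005),'bottle top',onz(T,t(192,36),.088),'tape',onz(T,t(712,210),.038))
E
```

```text
LF [ 0.5085 -0.0499  0.2538] resid px [-0.9762  0.0511] [ 0.725  -0.5279]
RF [ 0.4975 -0.2681  0.2555] resid px [-0.4119  0.0361] [ 0.3015 -0.1792]
RB [ 0.5359 -0.27    0.2566] resid px [ 0.2432 -0.0238] [-0.1823  0.1074]
LB [ 0.5457 -0.0486  0.2518] resid px [ 0.3623 -0.0234] [-0.2745  0.199 ]
boardLB [ 0.5595 -0.0369  0.2574] resid px [ 1.2653 -0.0874] [-0.9664  0.7082]
boardRF [ 0.5368 -0.2854  0.2621] resid px [-0.2368  0.0232] [ 0.1781 -0.1022]
barA [0.4469 0.2627 0.208 ] resid px [2.3934 0.0222] [-1.7759  1.5686]
barB [0.4285 0.135  0.2192] resid px [ 0.5316 -0.0051] [-0.3797  0.3251]
barBf [0.4146 0.1358 0.2172] resid px [-0.5074  0.0018] [ 0.3605 -0.3086]
barAf [0.4317 0.2587 0.2104] resid px [-0.6681 -0.0174] [ 0.4989 -0.4308]
[array([0.4308, 0.2559, 0.22  ]), array([0.4495, 0.2532, 0.22  ]), array([0.4297, 0.1372, 0.22  ]), array([0.4111, 0.14  , 0.22  ])] [0.4303 0.1966 0.22  ]
foot [ 0.5341 -0.0369  0.008 ]
foot [ 0.5248 -0.2864  0.008 ]
bin [0.3821 0.2582 0.048 ]
bin [0.3683 0.1423 0.048 ]
bin [0.4684 0.1095 0.048 ]
spanner [ 0.4153 -0.0063  0.005 ] [ 0.4385 -0.1639  0.005 ] bottle top [0.5872 0.148  0.088 ] tape [ 0.4311 -0.3616  0.038 ]
```

```bash
cat >> h.py <<'E'
from scipy.linalg import logm, expm
from scipy.spatial.transform import Rotation as Ro
YC=-9.5; YR=-2.5; RO=np.array([.540,-.160,0.])
def Rtool(yaw,th=0):  # tool y along caddy x (yaw deg), z down, then tipped th deg about caddy y (top towards +x)
    Rc=Ro.from_euler('z',yaw,degrees=True)*Ro.from_euler('y',th,degrees=True)
    return (Rc*Ro.from_matrix(np.array([[0,1,0],[1,0,0],[0,0,-1]]).astype(float))).as_matrix()
def rows(pos,R,n,show=1):
    s=sensors.get_state(); A=np.eye(4);A[:3,:3]=s['ee_rot'];A[:3,3]=s['tool_pos']
    B=np.eye(4);B[:3,:3]=R;B[:3,3]=pos
    L=np.real(logm(np.linalg.inv(A)@B))/n
    w=np.array([L[2,1],L[0,2],L[1,0]]); v=L[:3,3]*1000
    print('t',s['time'],'row x',n,np.round(w,4).tolist(),np.round(v,1).tolist(),'F',np.round(s['contact_force'],1))
    if show:
        for k in range(1,n+1,max(1,n//4)): print('  via',np.round((A@expm(L*k))[:3,3],3))
E
python3 - <<'E'
from h import *
rows([.43,.197,.29],Rtool(YC),10)
E
```

```text
t 0.15 row x 10 [-0.0001, 0.0001, 0.14] [-47.3, 1.3, -5.9] F [0.1 0.1 0.2]
  via [0.242 0.549 0.237]
  via [0.321 0.496 0.248]
  via [0.381 0.424 0.26 ]
  via [0.42  0.338 0.272]
  via [0.433 0.244 0.284]
```

Call:
{"name": "step_arm", "arguments": {"plan": [[0, 0, 0.14, -47.3, 1.3, -6, 0], [0, 0, 0.14, -47.3, 1.3, -6, 0], [0, 0, 0.14, -47.3, 1.3, -6, 0], [0, 0, 0.14, -47.3, 1.3, -6, 0], [0, 0, 0.14, -47.3, 1.3, -6, 0], [0, 0, 0.14, -47.3, 1.3, -6, 0], [0, 0, 0.14, -47.3, 1.3, -6, 0], [0, 0, 0.14, -47.3, 1.3, -6, 0], [0, 0, 0.14, -47.3, 1.3, -6, 0], [0, 0, 0.14, -47.3, 1.3, -6, 0]]}}

```text
time: 1.4
tool_pos: [0.4539, 0.2023, 0.2879]
ee_rot: [[0.204, 0.979, -0.006], [0.979, -0.204, -0.004], [-0.006, -0.005, -1.0]]
contact_force: [0.1, 0.3, -0.3]
grip_width: 0.0857
```

```bash
python3 - <<'E'
from h import *
np.set_printoptions(precision=4,suppress=True)
rows([.43,.197,.29],Rtool(YC),6); print(sensors.get_state()['tool_pos'],sensors.get_state()['q'])
E
```

```text
t 1.4 row x 6 [-0.0008, 0.0009, -0.0067] [-1.6, -3.8, -0.3] F [ 0.1  0.3 -0.3]
  via [0.45  0.201 0.288]
  via [0.446 0.201 0.289]
  via [0.442 0.2   0.289]
  via [0.438 0.199 0.289]
  via [0.434 0.198 0.29 ]
  via [0.43  0.197 0.29 ]
[0.4539 0.2023 0.2879] [  9.0253 -10.2422  -4.3388  96.2837  -0.1969 110.8191]
```

Call:
{"name": "step_arm", "arguments": {"plan": [[0, 0, -0.04, -9, -23, 0, 0], [0, 0, 0, 0, 0, 0, 0]]}}

```text
time: 1.65
tool_pos: [0.4296, 0.1951, 0.2884]
ee_rot: [[0.171, 0.985, -0.005], [0.985, -0.171, -0.005], [-0.006, -0.004, -1.0]]
contact_force: [0.7, -1.1, 0.1]
grip_width: 0.0853
```

```bash
python3 - <<'E'
from h import *
np.set_printoptions(precision=4,suppress=True)
rows([.43,.197,.29],Rtool(YC),6,0)
c=snap('wrist','w1'); h=cv2.cvtColor(c['img'],cv2.COLOR_RGB2HSV)
m=cv2.inRange(h,(5,110,60),(16,255,255))
n,l,st,ce=cv2.connectedComponentsWithStats(m)
for i in range(1,n):
    if st[i,4]>300:
        q=np.argwhere(l==i)[:,::-1].astype(np.float32); r=cv2.minAreaRect(q); print(st[i],r)
        for p in cv2.boxPoints(r): print(p,onz(c,p,.22))
        print('c',onz(c,r[0],.22))
print(proj(c,[[.43,.197,.22]]))
E
```

```text
t 1.65 row x 6 [-0.0007, 0.0009, -0.0011] [0.3, 0.0, -0.3] F [ 0.7 -1.1  0.1]
[370   0  63  30 698] ((400.9999694824219, 14.499998092651367), (61.99999237060547, 28.999996185302734), -0.0)
[370.  29.] [0.4859 0.3137 0.22  ]
[370.   0.] [0.4883 0.3314 0.22  ]
[432.   0.] [0.5297 0.3248 0.22  ]
[432.  29.] [0.5281 0.3069 0.22  ]
c [0.5079 0.3192 0.22  ]
[ 309  197   22   75 1507] ((319.5, 234.0), (74.0, 21.0), 90.0)
[309. 197.] [0.4234 0.2032 0.22  ]
[330. 197.] [0.4397 0.2004 0.22  ]
[330. 271.] [0.4293 0.1355 0.22  ]
[309. 271.] [0.4116 0.1385 0.22  ]
c [0.4262 0.1707 0.22  ]
[[318.5516 203.0484]]
```

View pics/w1.png

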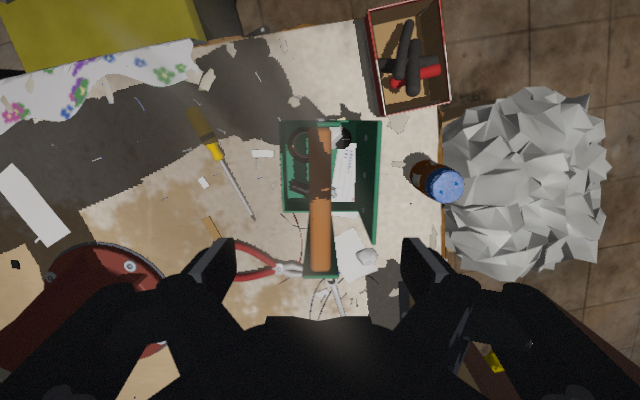

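The wrist view shows the bar running straight from (323,127) to (320,271), with its far half in shadow. The bottle is at (440,183), clear of the caddy.

```bash
python3 - <<'E'
from h import *
np.set_printoptions(precision=4,suppress=True)
c=load('w1'); h=cv2.cvtColor(c['img'],cv2.COLOR_RGB2HSV)
P=[]
for v in range(128,270,10):
    r=h[v,290:350]; k=np.where((r[:,0]<20)&(r[:,1]>100))[0]+290
    k=k[(k>=305)&(k<=337)]
    if len(k): P.append(onz(c,((k.min()+k.max())/2,v),.22)); print(v,k.min(),k.max(),P[-1])
P=np.array(P); f=np.polyfit(P[:,1],P[:,0],1); print('yaw',-np.degrees(np.arctan(f[0])),'x at .197',np.polyval(f,.197))
E
```

```text
128 318 328 [0.4431 0.2536 0.22  ]
138 319 330 [0.443  0.2462 0.22  ]
148 323 330 [0.4433 0.2387 0.22  ]
158 316 316 [0.4342 0.2326 0.22  ]
188 316 329 [0.4351 0.2086 0.22  ]
198 315 330 [0.4338 0.2006 0.22  ]
208 309 330 [0.43   0.1928 0.22  ]
218 309 330 [0.4286 0.1845 0.22  ]
228 310 330 [0.4275 0.1759 0.22  ]
238 310 330 [0.426  0.1671 0.22  ]
248 310 330 [0.4245 0.1582 0.22  ]
258 311 330 [0.4234 0.149  0.22  ]
268 311 329 [0.4214 0.1398 0.22  ]
yaw -11.069573958373873 x at .197 0.43204961262822233
```

Call:
{"name": "step_arm", "arguments": {"plan": [[0, 0, 0, 1, 1, 25, 0], [0, 0, 0, 0, 0, 25, 0], [0, 0, 0, 0, 0, 25, 0], [0, 0, 0, 0, 0, 20, 0], [0, 0, 0, 0, 0, 4, 0], [0, 0, 0, 0, 0, 0, 255], [0, 0, 0, 0, 0, 0, 255], [0, 0, 0, 0, 0, 0, 255], [0, 0, 0, 0, 0, 0, 255], [0, 0, 0, 0, 0, 0, 255]], "force": 70}}

```text
time: 2.95
tool_pos: [0.4342, 0.1985, 0.1871]
ee_rot: [[0.17, 0.985, -0.003], [0.985, -0.17, -0.004], [-0.005, -0.003, -1.0]]
contact_force: [-0.7, 0.1, -5.6]
grip_width: 0.017
```

```bash
cat > plan.py <<'E'
# 2D (rack x, z rel. cleat root, tip) path with the greatest clearance
import numpy as np, heapq
from scipy.ndimage import minimum_filter
R=0.
cad=[[(55,0),(60,0),(80,0),(80,18),(60,18),(60,97-13),(60,84)],]
C=[[(55,0),(60,0),(60,158),(55,158)],[(60,0),(80,0),(80,18),(60,18)],[(73,84),(75.8,86.8),(60,102.7),(60,97)],[(-55,0),(60,0),(60,48),(-55,48)],[(-16,40),(16,40),(16,222),(-16,222)],[(-26,186),(26,186),(26,260),(-26,260)]]
K=[[(3,-146),(20,-146),(20,116),(3,116)],[(-14,-146),(3,-146),(3,-138),(-14,-138)],[(0,0),(-14,14),(-16.8,11.2),(0,-5.7)],[(0,-60),(3,-60),(3,108),(0,108)],[(-36,70),(-31,70),(-31,108),(-36,108)],[(-36,104),(3,104),(3,108),(-36,108)]]
def dense(P,d=2):
    out=[]
    for a,b in zip(P,P[1:]+P[:1]):
        a,b=np.array(a,float),np.array(b,float);n=max(1,int(np.ceil(np.linalg.norm(b-a)/d)));out+=[a+(b-a)*k/n for k in range(n)]
    return np.array(out)
def sd(P,q):  # signed dist of points q to convex polygon (outside approx max of half planes, exact via segments)
    P=np.array(P,float); 
    if np.cross(P[1]-P[0],P[2]-P[1])<0: P=P[::-1]
    E=np.roll(P,-1,0)-P; ins=np.full(q.shape[:-1],-1e9); dd=np.full(q.shape[:-1],1e9)
    for p,e in zip(P,E):
        w=q-p; L=np.hypot(*e); ins=np.maximum(ins,(w[...,0]*e[1]-w[...,1]*e[0])/L)
        t=np.clip((w@e)/L**2,0,1); dd=np.minimum(dd,np.linalg.norm(w-t[...,None]*e,axis=-1))
    return np.where(ins<0,ins,dd)
CP=np.vstack([dense(p) for p in C]);KP=np.vstack([dense(p) for p in K])
CP=CP[(CP[:,0]>10)];KP=KP[KP[:,0]<=3]
def clr(x,z,th):
    t=np.radians(th);c,s=np.cos(t),np.sin(t)
    q=np.stack([CP[:,0]*c+CP[:,1]*s+x,-CP[:,0]*s+CP[:,1]*c+z],-1)
    d=min(sd(k,q).min() for k in K)
    v=KP-[x,z];u=np.stack([v[:,0]*c-v[:,1]*s,v[:,0]*s+v[:,1]*c],-1)
    return min(d,min(sd(k,u).min() for k in C))
if __name__=='__main__':
    X=np.arange(-135,-70,2.);Z=np.arange(-104,-54,2.);T=np.arange(0,23,2.)
    G=np.array([[[clr(x,z,t) for t in T] for z in Z] for x in X]);np.save('G.npy',G)
    i0=(5,np.argmin(abs(Z+90)),7);
    goal=(np.argmin(abs(X+77)),np.argmin(abs(Z+68)),0); print('goal clr',G[goal],X[goal[0]],Z[goal[1]])
    D={i0:0};pq=[(0,i0)];prev={}
    while pq:
        d,i=heapq.heappop(pq)
        if d>D[i]:continue
        if i==goal:break
        for a in(-1,0,1):
            for b in(-1,0,1):
                for e in(-1,0,1):
                    j=(i[0]+a,i[1]+b,i[2]+e)
                    if any(k<0 or k>=n for k,n in zip(j,G.shape)) or j==i or G[j]<.2: continue
                    nd=d+np.sqrt(a*a+b*b+e*e)*(1+60/(G[j]+.3)**2)
                    if nd<D.get(j,1e9): D[j]=nd;prev[j]=i;heapq.heappush(pq,(nd,j))
    p=[goal]
    while p[-1]!=i0:p.append(prev[p[-1]])
    for i in p[::-1]:print(X[i[0]],Z[i[1]],T[i[2]],round(G[i],1))
E
python3 -W ignore plan.py
```

```text
goal clr -3.0 -77.0 -68.0Traceback (most recent call last):
  File "plan.py", line 47, in <module>
    while p[-1]!=i0:p.append(prev[p[-1]])
                             ~~~~^^^^^^^
KeyError: (np.int64(29), np.int64(18), 0)
```

```bash
sed -i 's/(0,-60),(3,-60)/(0,-25),(3,-25)/' plan.py; python3 - <<'E'
from h import *
S=load('scene0'); n=np.array([np.cos(np.radians(2.5)),-np.sin(np.radians(2.5)),0])
for a in((445,220),(705,360),(575,290)): print(onplane(S,(150+a[0]/2.85,120+a[1]/2.85),RO,n)[2])
for a in((430,150),): print('lip',onplane(S,(150+a[0]/2.85,120+a[1]/2.85),RO-.036*n,n)[2])
E
python3 -W ignore plan.py
```

```text
0.09825757799300838
0.10351304961958063
0.10098253620518505
lip 0.21318438614574897
goal clr 0.0 -77.0 -68.0Traceback (most recent call last):
  File "plan.py", line 47, in <module>
    while p[-1]!=i0:p.append(prev[p[-1]])
                             ~~~~^^^^^^^
KeyError: (np.int64(29), np.int64(18), 0)
```

```bash
sed -i 's/(0,-25),(3,-25)/(0,-45),(3,-45)/; s/X+77/X+79/; s/-70,2\.)/-76,1.5)/; s/-54,2\.)/-54,1.5)/; s/23,2\.)/23,1.5)/; s/<.2:/<.15:/; s/i0=(5,np.argmin(abs(Z+90)),7)/i0=(9,np.argmin(abs(Z+90)),9)/' plan.py; python3 -W ignore plan.py
```

```text
goal clr 2.5 -79.5 -68.0
-121.5 -90.5 13.5 10.8
-121.5 -89.0 13.5 11.1
-121.5 -87.5 13.5 11.5
-121.5 -86.0 13.5 11.8
-121.5 -84.5 13.5 12.2
-121.5 -83.0 13.5 12.2
-120.0 -81.5 13.5 10.8
-118.5 -80.0 13.5 9.6
-117.0 -78.5 13.5 8.9
-115.5 -77.0 13.5 8.1
-115.5 -75.5 13.5 7.5
-114.0 -74.0 13.5 7.4
-114.0 -72.5 13.5 7.6
-114.0 -71.0 13.5 7.2
-114.0 -69.5 13.5 6.9
-112.5 -68.0 13.5 7.3
-112.5 -66.5 13.5 7.2
-112.5 -65.0 13.5 6.4
-112.5 -63.5 13.5 5.6
-112.5 -62.0 13.5 4.9
-112.5 -60.5 13.5 4.1
-112.5 -59.0 13.5 3.3
-112.5 -57.5 13.5 2.5
-111.0 -56.0 12.0 2.8
-109.5 -54.5 12.0 2.8
-108.0 -54.5 12.0 1.7
-106.5 -54.5 10.5 3.5
-105.0 -54.5 10.5 2.9
-103.5 -54.5 9.0 2.9
-102.0 -54.5 9.0 4.1
-100.5 -54.5 9.0 3.3
-99.0 -54.5 7.5 3.8
-97.5 -54.5 7.5 5.3
-96.0 -54.5 7.5 5.4
-94.5 -54.5 7.5 6.0
-93.0 -56.0 6.0 6.4
-91.5 -57.5 6.0 5.9
-90.0 -59.0 4.5 6.0
-88.5 -60.5 4.5 5.9
-87.0 -62.0 3.0 5.9
-85.5 -63.5 3.0 4.7
-84.0 -65.0 1.5 5.2
-82.5 -66.5 1.5 3.6
-81.0 -68.0 0.0 4.0
-79.5 -68.0 0.0 2.5
```

Call:
{"name": "step_arm", "arguments": {"plan": [[0, 0, 0, 0, 0, -3, 255], [0, 0, 0, 0, 0, -6, 255], [0, 0, 0, 0, 0, -20, 255], [0, 0, 0, 0, 0, -20, 255], [0, 0, 0, 0, 0, -20, 255], [0, 0, 0, 0, 0, 0, 255]]}}

```text
time: 3.7
tool_pos: [0.4336, 0.1986, 0.2576]
ee_rot: [[0.17, 0.985, -0.006], [0.985, -0.17, -0.005], [-0.006, -0.006, -1.0]]
contact_force: [0.4, -0.1, -6.1]
grip_width: 0.0174
```

```bash
sed -i 's/-54,1.5)/-46,1.5)/' plan.py; cat >> h.py <<'E'
H=.1871
def tcp(x,z,th,y=0.,yaw=None):
    yaw=YR if yaw is None else yaw
    p=RO+Ro.from_euler('z',YR,degrees=True).apply([x/1000,y/1000,0])
    p=p+[0,0,z/1000]+Ro.from_matrix(Rtool(yaw,th)).apply([0,0,-H]); return p,Rtool(yaw,th)
def where():
    s=sensors.get_state(); R=np.array(s['ee_rot']); o=s['tool_pos']+R@[0,0,H]-RO
    r=Ro.from_euler('z',-YR,degrees=True); o=r.apply(o)*1000; C=r.as_matrix()@R
    print('t %.2f caddy x %.1f y %.1f z %.1f tip %.1f roll %.1f yaw %.1f F'%(s['time'],o[0],o[1],o[2],np.degrees(np.arctan2(-C[0,2],-C[2,2])),np.degrees(np.arctan2(C[1,2],-C[2,2])),np.degrees(np.arctan2(C[1,1],C[0,1]))),(r.apply(s['contact_force'])).round(1),'T',np.round(s['torque'],2),'g',round(s['grip_width'],4))
E
python3 -W ignore plan.py; python3 - <<'E'
from h import *
where(); rows(*tcp(-150,70,8),10)
E
```

```text
goal clr 2.5 -79.5 -68.0
-121.5 -90.5 13.5 10.8
-121.5 -89.0 13.5 11.1
-121.5 -87.5 13.5 11.5
-121.5 -86.0 13.5 11.8
-121.5 -84.5 13.5 12.2
-121.5 -83.0 13.5 12.2
-121.5 -81.5 13.5 10.7
-121.5 -80.0 13.5 9.2
-121.5 -78.5 15.0 8.3
-121.5 -77.0 15.0 8.7
-121.5 -75.5 15.0 7.9
-120.0 -74.0 15.0 7.5
-118.5 -72.5 15.0 7.0
-118.5 -71.0 15.0 7.0
-118.5 -69.5 15.0 6.6
-117.0 -68.0 15.0 6.7
-117.0 -66.5 15.0 7.1
-117.0 -65.0 15.0 6.9
-117.0 -63.5 15.0 6.5
-115.5 -62.0 15.0 6.9
-115.5 -60.5 15.0 6.3
-115.5 -59.0 15.0 5.6
-115.5 -57.5 15.0 4.8
-115.5 -56.0 15.0 4.1
-114.0 -54.5 13.5 3.4
-114.0 -53.0 13.5 3.0
-112.5 -51.5 13.5 4.1
-111.0 -50.0 13.5 4.1
-109.5 -48.5 13.5 4.4
-108.0 -47.0 13.5 4.9
-106.5 -47.0 12.0 5.5
-105.0 -47.0 12.0 6.4
-103.5 -47.0 12.0 6.0
-102.0 -48.5 10.5 6.8
-100.5 -48.5 10.5 6.8
-99.0 -48.5 10.5 7.1
-97.5 -50.0 9.0 6.5
-96.0 -51.5 9.0 6.9
-94.5 -53.0 7.5 7.3
-93.0 -54.5 7.5 6.5
-91.5 -56.0 6.0 7.0
-90.0 -57.5 4.5 6.2
-88.5 -59.0 4.5 6.0
-87.0 -60.5 3.0 5.9
-87.0 -62.0 3.0 5.9
-85.5 -63.5 3.0 4.7
-84.0 -65.0 1.5 5.2
-82.5 -66.5 1.5 3.6
-81.0 -68.0 0.0 4.0
-79.5 -68.0 0.0 2.5
t 3.70 caddy x -123.1 y 352.6 z 70.5 tip 0.4 roll -0.3 yaw -7.3 F [ 0.4 -0.1 -6.1] T [0.01 0.07 0.02] g 0.0174
t 3.7 row x 10 [0.0134, -0.0003, -0.0128] [-35.3, 2.1, 0.2] F [ 0.4 -0.1 -6.1]
  via [0.43  0.163 0.258]
  via [0.424 0.093 0.257]
  via [0.419 0.022 0.257]
  via [ 0.417 -0.048  0.257]
  via [ 0.416 -0.119  0.256]
```

Call:
{"name": "step_arm", "arguments": {"plan": [[0.013, 0, -0.013, -20, 2, 0, 255], [0.013, 0, -0.013, -35, 2, 0, 255], [0.013, 0, -0.013, -40, 2, 0, 255], [0.013, 0, -0.013, -40, 2, 0, 255], [0.013, 0, -0.013, -40, 2, 0, 255], [0.013, 0, -0.013, -40, 2, 0, 255], [0.013, 0, -0.013, -40, 2, 0, 255], [0.013, 0, -0.013, -40, 2, 0, 255], [0.013, 0, -0.013, -30, 2, 0, 255], [0.013, 0, -0.013, -20, 2, 0, 255], [0, 0, 0, 0, 0, 0, 255], [0, 0, 0, 0, 0, 0, 255]]}}

```text
time: 5.2
tool_pos: [0.4125, -0.1562, 0.2462]
ee_rot: [[0.036, 0.989, -0.146], [0.999, -0.035, 0.013], [0.008, -0.147, -0.989]]
contact_force: [0.8, 0.5, -5.4]
grip_width: 0.0169
```

```bash
python3 - <<'E'
from h import *
where(); rows(*tcp(-150,70,8),2,0); c=snap('wrist','w2')
im=cv2.imread('pics/w2.png'); cv2.imwrite('pics/w2b.png',cv2.resize(im[60:330,250:610],None,fx=2.2,fy=2.2,interpolation=cv2.INTER_CUBIC))
n=Ro.from_euler('z',YR,degrees=True)
for X in([-.036,.11,.2545],[-.036,-.11,.2545],[0,.11,.2545]): print(proj(c,[RO+n.apply(X)]))
E
```

```text
t 5.20 caddy x -155.0 y -0.5 z 61.1 tip 8.4 roll 0.4 yaw 0.5 F [ 0.7  0.5 -5.4] T [ 0.09 -0.29 -0.  ] g 0.0169
t 5.2 row x 2 [-0.0038, -0.0034, 0.0042] [0.9, 1.1, -4.8] F [ 0.8  0.5 -5.4]
[[544.11475012   6.69576535]]
[[463.57173065 421.20628619]]
[[636.72395839   8.75226793]]
```

View pics/w2b.png

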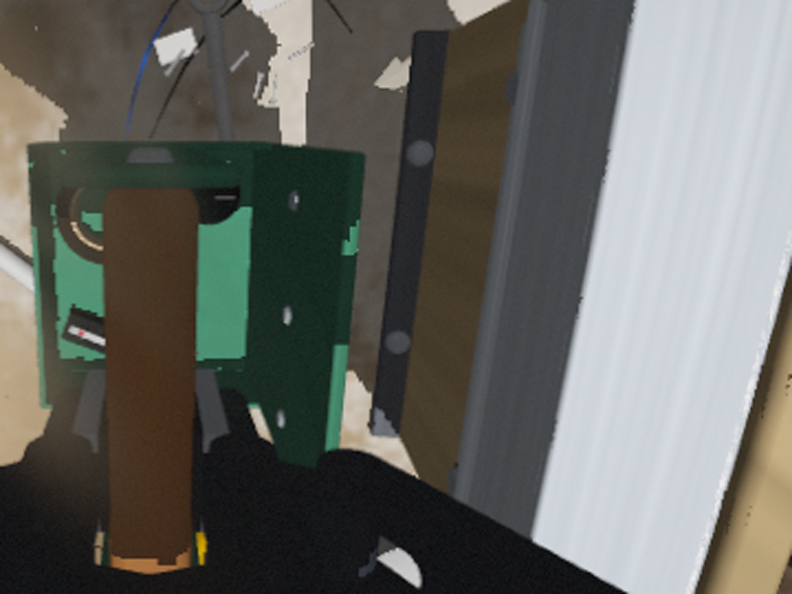

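The wrist crop shows the roof's front edge running (636,0)-(535,540) and the lip's dark face to its left. The caddy plate's top edge runs (365,150)-(330,465). I'll get the edges numerically.

```bash
python3 - <<'E'
from h import *
np.set_printoptions(precision=4,suppress=True,linewidth=180)
c=load('w2'); g=cv2.GaussianBlur(cv2.cvtColor(c['img'],cv2.COLOR_RGB2GRAY),(1,5),0).astype(float)
r=Ro.from_euler('z',-YR,degrees=True)
U=[];Lo=[]
for v in range(70,290,15):
    d=np.diff(g[v]); k=430+np.argmax(d[430:]) ; 
    e=[(i,int(d[i-1:i+2].sum())) for i in range(k-75,k+3) if abs(d[i])==abs(d[max(0,i-3):i+4]).max() and abs(d[i])>4]
    print(v,k,e); U.append(onz(c,(k+.5,v),.2545))
U=r.apply(np.array(U)-RO)*1000; print(U[:, :2]); print(np.polyfit(U[:,1],U[:,0],1))
crop=lambda a,b:(250+a/2.2,60+b/2.2)
s=sensors.get_state();R=np.array(s['ee_rot']);T=s['tool_pos']
for y in(.065,-.065):
    for q in((.0575+.0025,y,.158),(.0575-.0025,y,.158)):
        X=T+R@np.array([q[1],q[0],H-q[2]]); p=proj(c,[X])[0]; print('plate corner expected crop',((p-[250,60])*2.2).round())
E
```

```text
70 536 [(461, -69), (488, 21), (489, 19), (496, -14), (536, 105)]
85 533 [(486, 14), (490, 4), (494, -15), (528, 4), (533, 110)]
100 530 [(484, 26), (492, -14), (530, 101)]
115 528 [(482, 15), (490, -15), (528, 112)]
130 526 [(480, 14), (481, 11), (483, 6), (488, -14), (526, 126)]
145 522 [(478, 13), (486, -13), (522, 99)]
160 519 [(474, 15), (479, 3), (483, -13), (519, 93), (520, 113)]
175 517 [(471, 13), (481, -15), (517, 117)]
190 514 [(439, 21), (469, 17), (470, 20), (478, -13), (514, 114)]
205 511 [(437, 23), (467, 14), (476, -10), (511, 110)]
220 508 [(435, 16), (465, 17), (469, 6), (473, -13), (508, 112)]
235 505 [(433, 24), (434, 26), (462, 14), (471, -13), (505, 114)]
250 502 [(431, 22), (460, 12), (464, 6), (468, -11), (502, 118)]
265 499 [(434, -127), (459, 16), (460, 13), (466, -11), (499, 117)]
280 495 [(445, 22), (456, 24), (463, -10), (495, 96)]
[[-35.223   85.9861]
 [-35.4453  80.032 ]
 [-35.648   73.9594]
 [-35.4203  67.769 ]
 [-35.1646  61.4444]
 [-35.7209  54.9484]
 [-35.8421  48.3058]
 [-35.5131  41.5113]
 [-35.5892  34.5195]
 [-35.6446  27.3331]
 [-35.6785  19.9383]
 [-35.6902  12.3202]
 [-35.6786   4.4624]
 [-35.6426  -3.6526]
 [-36.0571 -12.0822]]
[  0.0048 -35.7886]
plate corner expected crop [369. 136.]
plate corner expected crop [351. 136.]
plate corner expected crop [331. 543.]
plate corner expected crop [316. 544.]
```

```bash
python3 - <<'E'
from h import *
c=load('w2'); n=Ro.from_euler('z',YR,degrees=True).apply([1,0,0])
V=range(70,290,15)
for name,k in(('a',[489,486,484,482,480.5,478,474,471,469.5,467,465,462,460,459.5,456]),('b',[496,494,492,490,488,486,483,481,478,476,473,471,468,466,463]),('roof',[536,533,530,528,526,522,519,517,514,511,508,505,502,499,495])):
    for xo in(-.036,-.031): print(name,xo,np.round([1000*onplane(c,(u+.5,v),RO+xo*n,n)[2] for u,v in zip(k,V)],1)[::3])
E
```

```text
a -0.036 [209.3 208.  205.6 205.2 205.3]
a -0.031 [196.8 195.4 192.9 192.4 192.5]
b -0.036 [218.3 218.6 218.3 218.4 217.6]
b -0.031 [206.4 206.8 206.4 206.5 205.6]
roof -0.036 [255.9 255.6 254.8 255.2 255.1]
roof -0.031 [246.7 246.3 245.5 245.9 245.8]
```

```bash
cat > go.py <<'E'
import sys; from h import *
a=[float(v) for v in sys.argv[1:]]; where(); rows(*tcp(a[0],a[1],a[2],y=4.),int(a[3]),0)
E
python3 go.py -121.5 57 14 5
```

```text
t 5.25 caddy x -155.0 y -0.4 z 61.1 tip 8.4 roll 0.4 yaw 0.5 F [ 1.1  0.7 -6.1] T [-0.14 -0.37 -0.06] g 0.0171
t 5.25 row x 5 [0.0194, -0.0012, 0.0018] [1.1, 10.4, -0.5] F [ 1.1  0.7 -6.1]
```

Call:
{"name": "step_arm", "arguments": {"plan": [[0.019, -0.001, 0.002, 1, 10.4, -0.5, 255], [0.019, -0.001, 0.002, 1, 10.4, -0.5, 255], [0.019, -0.001, 0.002, 1, 10.4, -0.5, 255], [0.019, -0.001, 0.002, 1, 10.4, -0.5, 255], [0.019, -0.001, 0.002, 1, 10.4, -0.5, 255], [0, 0, 0, 0, 0, 0, 255]]}}

```text
time: 6.0
tool_pos: [0.4663, -0.1485, 0.239]
ee_rot: [[0.04, 0.97, -0.24], [0.999, -0.039, 0.01], [0.0, -0.24, -0.971]]
contact_force: [0.3, 0.2, -5.7]
grip_width: 0.0174
```

```bash
python3 go.py -121.5 66 15 3
```

```text
t 6.00 caddy x -118.9 y 8.2 z 57.3 tip 13.9 roll -0.0 yaw 0.2 F [ 0.3  0.2 -5.7] T [ 0.02 -0.58 -0.02] g 0.0174
t 6.0 row x 3 [0.0066, 0.0002, 0.0012] [-1.4, -0.3, -2.6] F [ 0.3  0.2 -5.7]
```

Call:
{"name": "step_arm", "arguments": {"plan": [[0.006, 0, 0.001, -1.5, -0.5, -2.6, 255], [0.006, 0, 0.001, -1.5, -0.5, -2.6, 255], [0.006, 0, 0.001, -1.5, -0.5, -2.6, 255], [0, 0, 0, 0, 0, 0, 255]]}}

```text
time: 6.5
tool_pos: [0.466, -0.1529, 0.2485]
ee_rot: [[0.043, 0.966, -0.256], [0.999, -0.042, 0.01], [-0.001, -0.256, -0.967]]
contact_force: [0.2, 1.0, -5.4]
grip_width: 0.0171
```

```bash
python3 go.py -118 76 15 4
```

```text
t 6.50 caddy x -122.2 y 3.6 z 67.7 tip 14.9 roll -0.1 yaw 0.0 F [ 0.2  1.  -5.4] T [-0.02 -0.67 -0.03] g 0.0171
t 6.5 row x 4 [0.0006, 0.0003, 0.0002] [0.0, 0.6, -2.3] F [ 0.2  1.  -5.4]
```

Call:
{"name": "step_arm", "arguments": {"plan": [[0, 0, 0, 0, 0.7, -2.3, 255], [0, 0, 0, 0, 0.7, -2.3, 255], [0, 0, 0, 0, 0.7, -2.3, 255], [0, 0, 0, 0, 0.7, -2.3, 255], [0, 0, 0, 0, 0, 0, 255]]}}

```text
time: 7.12
tool_pos: [0.4714, -0.1533, 0.2574]
ee_rot: [[0.043, 0.966, -0.256], [0.999, -0.042, 0.01], [-0.001, -0.256, -0.967]]
contact_force: [-0.1, 0.4, -6.1]
grip_width: 0.017
```

```bash
python3 - <<'E'
from h import *
c=snap('wrist','w3'); s=snap('scene','s3')
im=cv2.imread('pics/w3.png')[60:330,350:620]; a=cv2.resize(im,(400,400)); sc=cv2.resize(cv2.imread('pics/s3.png')[100:260,250:410],(400,400),interpolation=cv2.INTER_CUBIC)
cv2.imwrite('pics/c3.png',np.hstack([a,sc]))
E
python3 go.py -115.5 87 15 4
```

```text
t 7.22 caddy x -116.9 y 3.6 z 76.4 tip 14.8 roll -0.1 yaw 0.0 F [-0.2  0.9 -5. ] T [-0.05 -0.63 -0.04] g 0.0169
t 7.225 row x 4 [0.0007, 0.0003, 0.0001] [0.0, -0.2, -2.7] F [-0.1  0.9 -5. ]
```

View pics/c3.png

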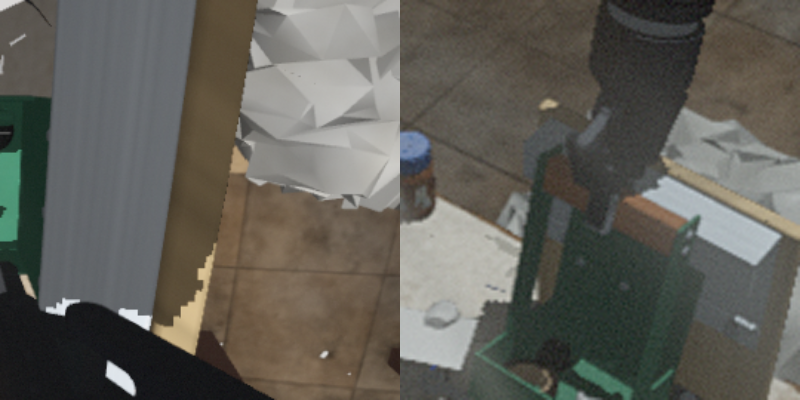

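Left (wrist): the caddy plate's top edge goes out of sight under the roof edge at about (50,100)-(40,280). Right (scene): the caddy stands tipped with its plate behind the lip line. The force reading shows no contact, so I'll carry on up.

Call:
{"name": "step_arm", "arguments": {"plan": [[0, 0, 0, 0, -0.2, -2.7, 255], [0, 0, 0, 0, -0.2, -2.7, 255], [0, 0, 0, 0, -0.2, -2.7, 255], [0, 0, 0, 0, -0.2, -2.7, 255], [0, 0, 0, 0, 0, 0, 255]]}}

```text
time: 7.85
tool_pos: [0.4733, -0.1533, 0.2687]
ee_rot: [[0.043, 0.966, -0.256], [0.999, -0.042, 0.01], [-0.001, -0.256, -0.967]]
contact_force: [-1.5, -0.6, -6.0]
grip_width: 0.017
```

```bash
python3 go.py -114 94 13.5 3
```

```text
t 7.85 caddy x -114.8 y 3.6 z 87.8 tip 14.8 roll -0.1 yaw 0.0 F [-1.5 -0.6 -6. ] T [-0.02 -0.66 -0.04] g 0.017
t 7.85 row x 3 [-0.0078, 0.0004, 0.0002] [0.1, -1.7, -2.1] F [-1.5 -0.6 -6. ]
```

Call:
{"name": "step_arm", "arguments": {"plan": [[-0.008, 0, 0, 0, -1.7, -2.1, 255], [-0.008, 0, 0, 0, -1.7, -2.1, 255], [-0.008, 0, 0, 0, -1.7, -2.1, 255], [0, 0, 0, 0, 0, 0, 255]]}}

```text
time: 8.35
tool_pos: [0.4696, -0.1531, 0.2767]
ee_rot: [[0.043, 0.972, -0.231], [0.999, -0.042, 0.009], [-0.001, -0.231, -0.973]]
contact_force: [-0.5, -0.7, -6.2]
grip_width: 0.0174
```

```bash
python3 go.py -108 100 13.5 4
```

```text
t 8.35 caddy x -113.9 y 3.6 z 94.7 tip 13.4 roll -0.1 yaw 0.0 F [-0.5 -0.7 -6.2] T [-0.02 -0.56  0.03] g 0.0174
t 8.35 row x 4 [0.0006, 0.0003, 0.0001] [0.0, 1.2, -1.6] F [-0.5 -0.7 -6.2]
```

Call:
{"name": "step_arm", "arguments": {"plan": [[0, 0, 0, 0, 1.2, -1.6, 255], [0, 0, 0, 0, 1.2, -1.6, 255], [0, 0, 0, 0, 1.2, -1.6, 255], [0, 0, 0, 0, 1.2, -1.6, 255], [0, 0, 0, 0, 0, 0, 255]]}}

```text
time: 8.98
tool_pos: [0.4763, -0.1533, 0.2819]
ee_rot: [[0.043, 0.972, -0.231], [0.999, -0.042, 0.009], [-0.001, -0.232, -0.973]]
contact_force: [-0.2, 0.5, -6.4]
grip_width: 0.017
```

```bash
python3 go.py -103 99.5 12 3
```

```text
t 8.97 caddy x -107.3 y 3.7 z 99.9 tip 13.4 roll -0.1 yaw 0.0 F [-0.2  0.5 -6.4] T [-0.01 -0.53 -0.07] g 0.017
t 8.975 row x 3 [-0.0081, 0.0004, 0.0002] [0.0, -0.1, -0.2] F [-0.2  0.5 -6.4]
```

Call:
{"name": "step_arm", "arguments": {"plan": [[-0.008, 0, 0, 0, 0, -0.2, 255], [-0.008, 0, 0, 0, 0, -0.2, 255], [-0.008, 0, 0, 0, 0, -0.2, 255], [0, 0, 0, 0, 0, 0, 255]]}}

```text
time: 9.48
tool_pos: [0.4762, -0.1533, 0.2825]
ee_rot: [[0.043, 0.978, -0.206], [0.999, -0.042, 0.008], [-0.001, -0.207, -0.978]]
contact_force: [-0.4, 0.1, -6.1]
grip_width: 0.0173
```

```bash
python3 go.py -97.5 97 9.3 5
```

```text
t 9.47 caddy x -102.7 y 3.7 z 99.4 tip 11.9 roll -0.1 yaw 0.0 F [-0.4  0.1 -6.1] T [-0.02 -0.48  0.08] g 0.0173
t 9.475 row x 5 [-0.0092, 0.0002, 0.0001] [0.0, -0.6, 0.3] F [-0.4  0.1 -6.1]
```

Call:
{"name": "step_arm", "arguments": {"plan": [[-0.009, 0, 0, 0, -0.6, 0.3, 255], [-0.009, 0, 0, 0, -0.6, 0.3, 255], [-0.009, 0, 0, 0, -0.6, 0.3, 255], [-0.009, 0, 0, 0, -0.6, 0.3, 255], [-0.009, 0, 0, 0, -0.6, 0.3, 255], [0, 0, 0, 0, 0, 0, 255]]}}

```text
time: 10.22
tool_pos: [0.4725, -0.1531, 0.2816]
ee_rot: [[0.043, 0.986, -0.159], [0.999, -0.043, 0.006], [-0.001, -0.159, -0.987]]
contact_force: [0.2, -0.7, -5.3]
grip_width: 0.0171
```

```bash
python3 go.py -90 89.5 5 6
```

```text
t 10.22 caddy x -97.5 y 3.7 z 96.9 tip 9.2 roll -0.1 yaw 0.0 F [ 0.2 -0.7 -5.3] T [-0.01 -0.37 -0.04] g 0.0171
t 10.225 row x 6 [-0.0121, 0.0002, 0.0001] [0.0, -0.9, 1.1] F [ 0.2 -0.7 -5.3]
```

Call:
{"name": "step_arm", "arguments": {"plan": [[-0.012, 0, 0, 0, -0.9, 1.1, 255], [-0.012, 0, 0, 0, -0.9, 1.1, 255], [-0.012, 0, 0, 0, -0.9, 1.1, 255], [-0.012, 0, 0, 0, -0.9, 1.1, 255], [-0.012, 0, 0, 0, -0.9, 1.1, 255], [-0.012, 0, 0, 0, -0.9, 1.1, 255], [0, 0, 0, 0, 0, 0, 255]]}}

```text
time: 11.1
tool_pos: [0.4656, -0.1527, 0.2752]
ee_rot: [[0.043, 0.996, -0.083], [0.999, -0.043, 0.003], [-0.001, -0.083, -0.997]]
contact_force: [0.1, -0.6, -5.2]
grip_width: 0.0171
```

```bash
python3 go.py -84 83 1.5 6
```

```text
t 11.10 caddy x -90.3 y 3.8 z 88.8 tip 4.8 roll -0.1 yaw 0.0 F [ 0.1 -0.6 -5.2] T [ 0.   -0.15 -0.02] g 0.0171
t 11.1 row x 6 [-0.0096, 0.0002, 0.0001] [-0.0, -0.7, 0.9] F [ 0.1 -0.6 -5.2]
```

Call:
{"name": "step_arm", "arguments": {"plan": [[-0.0095, 0, 0, 0, -0.7, 0.9, 255], [-0.0095, 0, 0, 0, -0.7, 0.9, 255], [-0.0095, 0, 0, 0, -0.7, 0.9, 255], [-0.0095, 0, 0, 0, -0.7, 0.9, 255], [-0.0095, 0, 0, 0, -0.7, 0.9, 255], [-0.0095, 0, 0, 0, -0.7, 0.9, 255], [0, 0, 0, 0, 0, 0, 255]]}}

```text
time: 11.98
tool_pos: [0.4605, -0.1525, 0.2696]
ee_rot: [[0.043, 0.999, -0.023], [0.999, -0.043, 0.0], [-0.001, -0.023, -1.0]]
contact_force: [-0.0, 0.2, -5.5]
grip_width: 0.0167
```

```bash
python3 go.py -79.5 79 0.2 4
```

```text
t 11.97 caddy x -84.0 y 3.9 z 82.6 tip 1.3 roll -0.1 yaw 0.0 F [-0.   0.2 -5.5] T [ 0.01 -0.03 -0.  ] g 0.0167
t 11.975 row x 4 [-0.0049, 0.0002, 0.0002] [-0.0, 0.2, 0.9] F [-0.   0.2 -5.5]
```

Call:
{"name": "step_arm", "arguments": {"plan": [[-0.005, 0, 0, 0, 0.2, 0.9, 255], [-0.005, 0, 0, 0, 0.2, 0.9, 255], [-0.005, 0, 0, 0, 0.2, 0.9, 255], [-0.005, 0, 0, 0, 0.2, 0.9, 255], [0, 0, 0, 0, 0, 0, 255]]}}

```text
time: 12.6
tool_pos: [0.4614, -0.1525, 0.2656]
ee_rot: [[0.043, 0.999, -0.002], [0.999, -0.043, -0.001], [-0.001, -0.002, -1.0]]
contact_force: [-0.3, -0.3, -5.3]
grip_width: 0.0169
```

```bash
python3 go.py -78 72 0.2 5
```

```text
t 12.60 caddy x -79.3 y 3.9 z 78.5 tip 0.1 roll -0.0 yaw 0.0 F [-0.3 -0.3 -5.3] T [ 0.05  0.11 -0.02] g 0.0169
t 12.6 row x 5 [0.0003, 0.0002, 0.0002] [-0.0, 0.3, 1.3] F [-0.3 -0.3 -5.3]
```

Call:
{"name": "step_arm", "arguments": {"plan": [[0, 0, 0, 0, 0.3, 1.3, 255], [0, 0, 0, 0, 0.3, 1.3, 255], [0, 0, 0, 0, 0.3, 1.3, 255], [0, 0, 0, 0, 0.3, 1.3, 255], [0, 0, 0, 0, 0, 1.2, 255]]}}

```text
time: 13.22
tool_pos: [0.4627, -0.1526, 0.2588]
ee_rot: [[0.043, 0.999, -0.002], [0.999, -0.043, -0.001], [-0.001, -0.002, -1.0]]
contact_force: [0.2, 0.8, -6.2]
grip_width: 0.0172
```

```bash
python3 go.py -78 67 0.2 5
```

```text
t 13.22 caddy x -78.0 y 3.9 z 71.7 tip 0.1 roll -0.0 yaw 0.0 F [ 0.1  0.8 -6.2] T [0.05 0.1  0.03] g 0.0172
t 13.225 row x 5 [0.0003, 0.0002, 0.0002] [-0.0, 0.0, 0.9] F [ 0.2  0.8 -6.2]
```

Call:
{"name": "step_arm", "arguments": {"plan": [[0, 0, 0, 0, 0, 0.9, 255], [0, 0, 0, 0, 0, 0.9, 255], [0, 0, 0, 0, 0, 0.9, 255]]}}

```text
time: 13.6
tool_pos: [0.4629, -0.1527, 0.2562]
ee_rot: [[0.043, 0.999, -0.001], [0.999, -0.043, -0.001], [-0.001, -0.001, -1.0]]
contact_force: [0.6, -0.3, -3.0]
grip_width: 0.0172
```

```bash
python3 go.py -78 67 0.2 3
```

```text
t 13.60 caddy x -77.6 y 3.8 z 69.1 tip 0.1 roll -0.1 yaw 0.0 F [ 0.6 -0.3 -3. ] T [ 0.04 -0.26  0.02] g 0.0172
t 13.6 row x 3 [0.0007, 0.0003, 0.0003] [0.0, -0.0, 0.7] F [ 0.6 -0.3 -3. ]
```

Call:
{"name": "step_arm", "arguments": {"plan": [[0, 0, 0, 0, 0.2, 0.5, 255], [0, 0, 0, 0, 0.2, 0.4, 255]]}}

```text
time: 13.85
tool_pos: [0.4633, -0.1526, 0.256]
ee_rot: [[0.043, 0.999, -0.001], [0.999, -0.043, -0.001], [-0.001, -0.001, -1.0]]
contact_force: [-1.4, 1.1, -0.7]
grip_width: 0.0171
```

```bash
python3 go.py -77 68 0.2 3
```

```text
t 13.85 caddy x -77.1 y 3.8 z 68.9 tip 0.0 roll -0.1 yaw 0.0 F [-1.4  1.1 -0.7] T [ 0.34  0.44 -0.1 ] g 0.0171
t 13.85 row x 3 [0.0009, 0.0004, 0.0002] [-0.0, 0.2, 0.3] F [-1.4  1.1 -0.7]
```

Call:
{"name": "step_arm", "arguments": {"plan": [[0, 0, 0, 0, 0, 0.5, 255], [0, 0, 0, 0, 0, 0, 255]], "force": 20}}

```text
time: 14.1
tool_pos: [0.4632, -0.1526, 0.2559]
ee_rot: [[0.043, 0.999, -0.001], [0.999, -0.043, -0.002], [-0.002, -0.001, -1.0]]
contact_force: [0.3, -0.2, -2.5]
grip_width: 0.0171
```

```bash
python3 go.py -77 68 0.2 3; python3 - <<'E'
from h import *
c=snap('wrist','w4'); s=snap('scene','s4')
a=cv2.resize(cv2.imread('pics/w4.png')[60:330,300:570],(400,400)); sc=cv2.resize(cv2.imread('pics/s4.png')[110:270,270:430],(400,400),interpolation=cv2.INTER_CUBIC)
cv2.imwrite('pics/c4.png',np.hstack([a,sc]))
E
```

```text
t 14.10 caddy x -77.1 y 3.8 z 68.8 tip 0.0 roll -0.1 yaw 0.0 F [ 0.4 -0.1 -2.5] T [ 0.18  0.15 -0.13] g 0.0171
t 14.1 row x 3 [0.001, 0.0005, 0.0002] [-0.0, 0.2, 0.3] F [ 0.3 -0.2 -2.5]
```

View pics/c4.png

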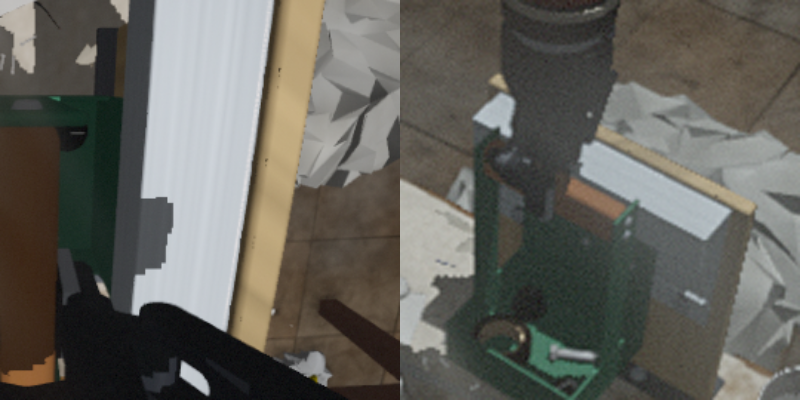

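Left: the caddy plate (105,100)-(110,270) runs in behind the lip, parallel to it. Right: the caddy hangs upright against the rack. I'll settle it a little more before opening.

Call:
{"name": "step_arm", "arguments": {"plan": [[0, 0, 0, 0, 0.2, 0.6, 255], [0, 0, 0, 0, 0.2, 0.6, 255], [0, 0, 0, 0, 0, 0.5, 255]]}}

```text
time: 14.58
tool_pos: [0.4633, -0.1526, 0.2558]
ee_rot: [[0.043, 0.999, -0.0], [0.999, -0.043, -0.002], [-0.002, -0.0, -1.0]]
contact_force: [-3.2, 2.5, 4.1]
grip_width: 0.017
```

```bash
python3 go.py -77 68 0.2 3
```

```text
t 14.57 caddy x -77.0 y 3.6 z 68.7 tip 0.0 roll -0.1 yaw 0.0 F [-3.3  2.4  4.1] T [ 0.52  0.82 -0.09] g 0.017
t 14.575 row x 3 [0.0011, 0.0008, 0.0002] [-0.0, 0.2, 0.2] F [-3.2  2.5  4.1]
```

Call:
{"name": "step_arm", "arguments": {"plan": [[0, 0, 0, 0, 0, -0.1, 255], [0, 0, 0, 0, 0, 0, 195], [0, 0, 0, 0, 0, 0, 180], [0, 0, 0, 0, 0, 0, 165], [0, 0, 0, 0, 0, 0, 155], [0, 0, 0, 0, 0, 0, 155], [0, 0, 0, 0, 0, 0, 155]]}}

```text
time: 15.45
tool_pos: [0.4642, -0.1532, 0.2556]
ee_rot: [[0.043, 0.999, 0.001], [0.999, -0.043, -0.003], [-0.003, 0.002, -1.0]]
contact_force: [-0.2, 0.4, -0.3]
grip_width: 0.0332
```

```bash
python3 go.py -77 68 0.2 3
```

```text
t 15.45 caddy x -75.7 y 2.9 z 68.5 tip -0.1 roll -0.2 yaw 0.0 F [-0.2  0.4 -0.3] T [ 0.02  0.03 -0.04] g 0.0332
t 15.45 row x 3 [0.0017, 0.0011, 0.0002] [0.2, -0.1, 0.2] F [-0.2  0.4 -0.3]
```

Released with no contact force. I'll draw the gripper straight up, clear of the bar.

Call:
{"name": "step_arm", "arguments": {"plan": [[0, 0, 0, 0, -1, -4, 155], [0, 0, 0, 0, 0, -8, 155], [0, 0, 0, 0, 0, -15, 155], [0, 0, 0, 0, 0, -20, 155], [0, 0, 0, 0, 0, -25, 155], [0, 0, 0, 0, 0, -25, 155], [0, 0, 0, 0, -10, -20, 155], [0, 0, 0, 0, 0, 0, 155]]}}

```text
time: 16.45
tool_pos: [0.453, -0.1524, 0.3825]
ee_rot: [[0.043, 0.999, 0.006], [0.999, -0.043, -0.006], [-0.006, 0.006, -1.0]]
contact_force: [0.4, 0.2, -0.8]
grip_width: 0.0336
```

```bash
python3 - <<'E'
from h import *
where(); c=snap('wrist','w5'); s=snap('scene','s5'); t=snap('top','t5')
a=cv2.resize(cv2.imread('pics/w5.png')[100:370,250:520],(400,400)); sc=cv2.resize(cv2.imread('pics/s5.png')[110:310,270:470],(400,400),interpolation=cv2.INTER_CUBIC)
cv2.imwrite('pics/c5.png',np.hstack([a,sc]))
# plumb check: bar line & centre at z=.068+.22 in rack frame, yaw
h=cv2.cvtColor(c['img'],cv2.COLOR_RGB2HSV); m=cv2.inRange(h,(4,90,30),(18,255,255)); n,l,st,ce=cv2.connectedComponentsWithStats(m)
r=Ro.from_euler('z',-YR,degrees=True)
for i in range(1,n):
    if st[i,4]>400:
        q=np.argwhere(l==i)[:,::-1].astype(np.float32); b=cv2.minAreaRect(q); print(st[i],[ (r.apply(onz(c,p,.2885)-RO)*1000).round(1)[:2].tolist() for p in cv2.boxPoints(b)])
S0,T0=load('scene0'),load('top0')
for nm,A,B,bx in(('spanner',T0,t,(290,215,365,245)),('tape',T0,t,(410,210,455,250)),('bottle',T0,t,(222,150,255,182))):
    x0,y0,x1,y1=bx; print(nm,'mean abs diff',np.abs(A['img'][y0:y1,x0:x1].astype(int)-B['img'][y0:y1,x0:x1]).mean().round(1))
E
```

```text
t 16.45 caddy x -86.1 y 2.7 z 195.4 tip -0.3 roll -0.3 yaw 0.0 F [ 0.4  0.2 -0.8] T [ 0.03  0.01 -0.02] g 0.0336
[  96    0  118   57 1914] [[-257.7, 160.9], [-166.3, 158.0], [-169.4, 118.5], [-264.5, 120.7]]
[395   0  26  78 460] [[-25.6, 105.3], [-19.7, 158.6], [-2.1, 156.4], [-7.1, 102.7]]
[ 559    0   81   74 2940] [[100.7, 162.8], [170.8, 167.7], [184.7, 112.3], [110.9, 109.2]]
[   0    9  131  143 7183] [[-370.9, 46.2], [-340.6, 159.3], [-231.4, 153.5], [-248.5, 44.6]]
[ 536  138  104  167 5837] [[101.0, 56.2], [200.4, 58.1], [261.3, -117.4], [139.0, -111.9]]
[ 319  156   20  105 1755] [[-86.0, 39.7], [-69.9, 39.7], [-67.8, -58.6], [-85.8, -58.6]]
[ 413  163   80  117 3013] [[3.4, -72.8], [5.4, 34.0], [74.5, 26.0], [81.2, -84.7]]
[ 496  245  144  155 6878] [[62.8, -79.0], [102.4, -15.7], [347.8, -189.1], [313.0, -284.6]]
[  0 272  78  48 981] [[-413.9, -78.5], [-325.4, -72.3], [-337.8, -127.0], [-432.6, -135.7]]
[279 274  46  47 877] [[-127.6, -118.0], [-117.7, -70.5], [-75.3, -80.2], [-83.1, -128.7]]
spanner mean abs diff 99.2
tape mean abs diff 32.1
bottle mean abs diff 17.9
```

View pics/c5.png

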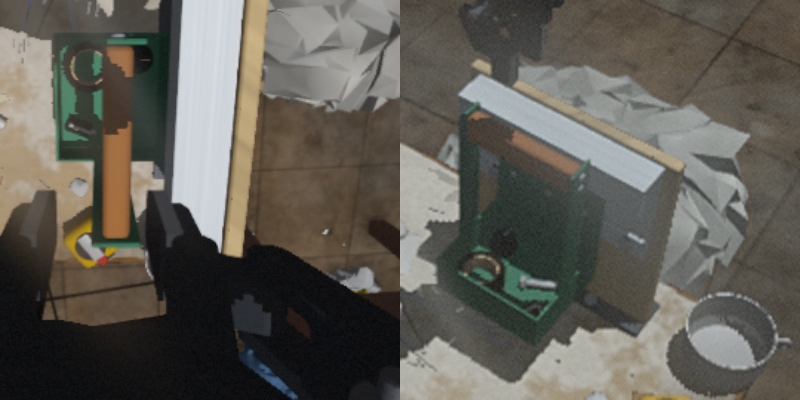

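The caddy hangs level: the bar is at (118,140) parallel to the roof in the wrist view, and the bin sits flush under the rail in the scene view. The image differences probably come from the arm and its shadow, so I'll compare the tape and bottle by colour.

```bash
python3 - <<'E'
from h import *
for f in('scene0','s5'):
    h=cv2.cvtColor(load(f)['img'],cv2.COLOR_RGB2HSV)
    for nm,lo,hi,(x0,y0,x1,y1) in(('tape',(18,150,60),(32,255,255),(380,295,430,345)),('cap',(105,80,30),(130,255,255),(235,145,275,195))):
        m=cv2.inRange(h,lo,hi)[y0:y1,x0:x1]; p=np.argwhere(m); print(f,nm,len(p),np.median(p,0)+[y0,x0] if len(p) else None)
s0=load('scene0')['img'][245:290,255:295].astype(int);s5=load('s5')['img'][245:290,255:295]; print('spanner left end diff',np.abs(s0-s5).mean())
where(); robot.close_job()
E
```

```text
scene0 tape 83 [328. 404.]
scene0 cap 137 [161. 255.]
s5 tape 47 [328. 402.]
s5 cap 91 [162. 256.]
spanner left end diff 56.95944444444444
t 16.60 caddy x -86.9 y 3.4 z 192.4 tip -0.1 roll -0.2 yaw 0.1 F [0.7 0.2 0.1] T [-0.05  0.01  0.  ] g 0.0339
the job is handed in; nothing more can be done
```

The green caddy hangs on the cleat rail, the gripper is open and clear above it, and I handed the job in at about 16.6 s of the 58 s. I can't see the official verdict.

**How it went:** I gripped the carrying bar, tipped the caddy about 15° and fed its top edge up behind the lip. I then brought the strip over the cleat, swung the bottom in and lowered it in steps of 1.3 mm or less. The force sensor showed the rail taking the weight, and the caddy stopped moving down. The final press came to roughly 10 N on the rail, against the 35 N limit. After release the force on the arm was about zero.

**Seated position**, from the arm's pose just before release:

| | Measured | Allowed |
|---|---|---|
| Depth (rack x) | −77.0 mm | −81 to −73 mm |
| Height (rack z) | 68.7 mm | 45 to 74 mm |
| Tip and roll | within about 0.1° | 2.9° |
| Yaw | about 0.0° (rail itself about 0.3° off my estimate) | 3.4° |

- **After release:** the last wrist picture puts the bar's middle at about x −77 mm, y −9 mm in the rack frame, hanging level. The height was not measured again, but the last pictures show the caddy hanging clear of the bench.
- **Rail height:** the camera put the rail about 17–18 mm above its lowest setting, and touch suggested 18–19 mm. The two agree to about 1 mm.
- **Loose things:** the tape measure and bottle cap are within 2 pixels of where they started. The before/after image differences were large, especially around the spanner. I put that down to the arm and new shadows, but I did not confirm the spanner's position. The caddy passed well above it.

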